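# Swap the tubes in the spring-jaw welding jig

## Robot

A 7-joint arm with a two-finger parallel gripper is mounted at the origin on the work surface. World frame = base frame: x ahead of the robot, y to its left, z up, the work surface at z = 0. Lengths are in m, angles in rad, forces in N, time in s.
With the tool pointing down it reaches from about 0.425 to 0.925 m from the base axis. Payload 6.8 kg.
Tool frame: the origin (TCP) lies midway between the tips of the shut fingers; the grasp point (between the pads) lies 19 mm behind it; z points along the fingers, y is the line along which they close (so a half turn about z gives the same grasp; the last joint's range is limited). The gripper opens to 85 mm and grips with 20 to 120 N. Pads are 22 mm wide; open, the fingers measure 114 mm over their backs; the gripper's body (76 mm by 85 mm) begins 54 mm behind the grasp point. The pads swing forward as they close: fully open they stand 13 mm farther back than shut.
Start: joints at [-1.307, 0.477, 0.022, 1.555, -0.011, 1.109, -0.083], TCP at [0.245, 0.629, 0.231] pointing down, gripper open.
Joint ranges: [-2.96, 2.96], [-0.34, 2.1], [-1.41, 1.46], [0.24, 2.44], [-1.37, 4.51], [0.17, 1.92], [-2.96, 2.96]. Speed limits (rad/s): [2.39, 2.39, 3.14, 3.14, 3.14, 3.14, 3.14].

## Interface

Orientations are given as [roll, pitch, yaw] about the fixed x, y, z axes, in that order (R = Rz(yaw) Ry(pitch) Rx(roll)).
In Python, from rig import r gives the robot as it stands.
- The arm moves only by the tool apply_moves, never from a script. Its argument "targets" is a list of rows, each an object with "turn": the turn, a rotation vector about the world's x, y, z in rad, a list of three; "xyz": the shift along the world's x, y, z in units of 30 mm (1.0 is 30 mm), a list of three; "gripper": the finger opening in mm, from 0 to 85.4. A call has 1 to 20 rows; each row shifts and turns the commanded pose from where the row before left it; what a row does not reach is not made up. A row lasts 1/12 s, in which the tool goes at most 41.7 mm and 7.16 degrees, less where a joint would pass 70% of its speed; a pose out of reach is approached as far as the arm can. A call is refused whole if a number of a shift passes 1 or a number of a turn 0.125, either way. A call with a gripper value outside its range is refused whole. The fingers move at their own pace and stop on an object; the grip force is fixed at half the most. Time passes only in rows, so rows that do not move let the fingers close. It gives the time, the measured TCP pose, the force, the opening and the grip force at its end, in the units of the state.
- r.observe(): the state, without advancing time (a new reading comes with each control period).
- r.read_camera(name): name is "scene" or "top" or "wrist"; returns a dict with "img" (400x640x3 uint8, blue, green, red), "z_map" (400x640 float32, m along the optical axis (not along the pixel's ray), 0 where there is no reading), "fx", "fy", "cx", "cy" (pixels), "xyz" and "attitude" of the camera in the world. Camera axes: x right, y down, z forward; pixel columns grow to the right and rows downward; lengths in m; the calibration is good to about 2 mm. A picture is of the moment at which its call begins.
- r.finish_job(): hands the job in; it is judged then, once.
The state is a dict: "time_s": time; "qpos": joint angles; "qd": joint speeds; "joint_efforts": joint torques, N m; "ee_pos": TCP position; "orientation": TCP orientation; "contact_force": force on the tool from outside, world axes, zero at the start; "wrist_torque": the same for the moment, N m; "width": finger opening in m; "grasp_force": force on a finger pad.
Only numpy, scipy, OpenCV 4.12 (cv2) and the standard library are available. Lean on these libraries where they do the work, as an engineer would, in place of code of your own. Each camera call takes 0.05 s, during which the arm holds its last target. There are 200 camera calls.

## Task

Pull the jig's spring jaw right out to its stop, where it stays open, and swap the two tube offcuts: the round one goes upright in the jig, midway across the jaws, and the rectangular one upright in the cradle where the round one was. Then nudge the jaw off its catch so that it closes on the round tube. Stand the tubes, never knock them over, and leave the other things on the bench where they are.

Things in the scene. Friction and masses are not known exactly. Their poses are not given: they have to be found in the camera images.
- jig: Grey steel welding jig, fixed, any place and yaw. Origin on the bench. Base plate 15 mm thick, x -180 to +120, y +-60 mm. Fixed anvil 70 mm wide along y, top 70 mm above the bench, face at x = +60 mm looking to -x. The spring jaw slides along x; a tube stands on the plate between jaw and anvil, where fingers can take it only at its +-y sides. Steel guide rails, 8 mm high, flank the slide.
- jaw (a joint): Travel of the spring jaw, m: 0 closed, 0.080 at its stop, pulled towards the jig's -x. Jaw 70 mm wide, top 71 mm above the bench, face at jig x = 30 mm - travel: 0.010 on the rectangular tube, 0.020 on the round. A damped spring (7-12 N to pull slowly) closes it if let go early. Past 0.066 a catch draws it to the stop and holds; 5-9 N towards closed frees it and it shuts itself.
- jaw_bar (a point): Centre of the jaw's black round pull bar: 16 mm in diameter, 120 mm long, level, along the jig's y, 70 mm above the bench, moving with the jaw; at jig x = -60 mm - travel. Two lugs hold it at y = +-45 mm; between them it is free underneath down to 29 mm above the bench. The back of the jaw is 70 mm from the bar's axis. Axes are the jig's.
- jig_seat (a point): Where the round tube should stand: on the jig's base plate (15 mm above the bench), midway across, centre 25 mm from the anvil face (jig x = 35 mm, y = 0). Axes are the jig's. Set it down 5 to 15 mm short of the anvil, clear of its edge: the closing jaw pushes it home.
- rack: Bare steel cradle for one tube, fixed, any place and yaw. Origin on the bench under its middle. Floor 10 mm above the bench. Two tall cheeks at its +-y sides, 72 mm apart inside, tops 98 mm above the bench; low lips at its +-x sides, 58 mm apart inside, tops 22 mm. Fingers reach a tube only over the lips, closing along x. The rectangular tube fits only with its 60 mm side along y.
- square_tube: Offcut of rectangular steel tube, open ends, 40 mm (its x) by 60 mm (its y) by 80 mm high (z, standing), wall 4 mm, 0.27 to 0.5 kg. Origin: centre of its lower end. Starts standing in the closed jig, 60 mm side along the jig's y.
- round_tube: Offcut of round steel tube, open ends, 50 mm in diameter, 80 mm high (z, standing), wall 4 mm, 0.22 to 0.42 kg. Origin: centre of its lower end. Starts standing in the cradle.
- board: Fixed plywood board, 140 mm (x) by 120 mm (y), 8 mm thick, kept clear: a place to stand a tube for a while. Origin: under its middle, on the bench.
- spray_can: Bystander: upright spray can, 54 mm in diameter, 170 mm high. Origin: centre of its underside.
- paint_tin: Bystander: upright tin, 90 mm in diameter, 100 mm high. Origin: centre of its underside.
- iron_pot: Bystander: dark steel cup, 80 mm in diameter, 95 mm high. Origin: centre of its underside.
- wire_brush: Bystander: brush lying down, 160 mm long along its x, less than 45 mm high. Origin: under its middle.
- flange: Bystander: flat steel ring, 80 mm in diameter, 12 mm thick. Origin: centre of its underside.
- hammer: Bystander: hammer lying down, 260 mm long along its x. Origin: under its middle.
- angle_iron: Bystander: dark angle-iron offcut lying down, 160 mm long along its x, 30 mm high. Origin: under its middle.
Things that resemble listed ones, but are neither listed nor needed, are in the scene too. Leave any pink or yellow look-alike of the square_tube alone. What is shaped like the round_tube but black is not meant.

How it is judged:
On the way:
1. the jaw is pulled out to its stop (within 4 mm) (value of joint jaw above 0.076 m), for 0.3 s.
At the end, for the whole second after the job is handed in: Jaw closed on the round tube (travel 16 to 24 mm), which stands upright on the jig, within 6 mm of the anvil and 15 mm of midway across; the rectangular tube stands upright on the cradle floor, within 13 mm of its middle; both at rest, tilted under 0.08 rad (value of joint jaw between 0.016 and 0.024 m and x of round_tube in the frame of jig_seat between -0.006 and 0.006 m and y of round_tube in the frame of jig_seat between -0.015 and 0.015 m and z of round_tube in the frame of jig_seat between -0.004 and 0.005 m and angle between each of round_tube, square_tube's own z axis and vertical below 0.08 rad and x of square_tube in the frame of rack between -0.013 and 0.013 m and y of square_tube in the frame of rack between -0.013 and 0.013 m and z of square_tube in the frame of rack between 0.006 and 0.015 m and linear speed of each of round_tube, square_tube below 0.02 m/s); the robot touches nothing.
It fails at once if a bystander is moved more than 30 mm (distance of any of spray_can, paint_tin, iron_pot, wire_brush, flange, hammer, angle_iron from where it was at the start of the episode above 0.03 m).
It fails at once if a tube is knocked over (leans more than 1.1 rad) (angle between any of square_tube, round_tube's own z axis and vertical above 1.1 rad).
It also fails if it takes over 72 s, if anything falls off the work surface, if the arm or the gripper's body presses on something with over 40 N, if the wrist force passes 120 N, or if a joint passes its speed limit or range.

## Working session

There is one attempt and no reset: what is moved stays moved. The work goes in short steps, Python scripts to look and compute and a tool call to move; the robot and the scene stay as the last step left them, time stands still between calls to the robot, and variables do not carry over. Pictures are saved under pics/ and viewed, at most 10 in all, crops included, and the job is handed in when it is done.

Besides the shell and the picture viewer there is one more tool, called after ">>>" as name(argument=value, ...), one argument or row to a line, values as JSON. apply_moves: Moves the arm, as the interface text tells. Its arguments: {"type":"object","properties":{"targets":{"type":"array","items":{"type":"object","properties":{"turn":{"type":"array","items":{"type":"number"}},"xyz":{"type":"array","items":{"type":"number"}},"gripper":{"type":"number"}}}}},"required":["targets"]}

```bash
ls; mkdir -p pics
cat > h.py <<'E'
import numpy as np, cv2
from scipy.spatial.transform import Rotation as R
from rig import r
def cam(n):
    c=r.read_camera(n); a=np.array(c["attitude"],float)
    M=R.from_euler('xyz',a).as_matrix() if a.shape==(3,) else (a if a.shape==(3,3) else R.from_quat(a).as_matrix())
    c["M"]=M; return c
def cloud(c):
    z=c["z_map"]; v,u=np.mgrid[:z.shape[0],:z.shape[1]]
    p=np.dstack([(u-c["cx"])/c["fx"]*z,(v-c["cy"])/c["fy"]*z,z])@c["M"].T+np.array(c["xyz"])
    p[z==0]=np.nan; return p
E
python3 - <<'E'
from h import *
for n in ("scene","top"):
    c=cam(n); cv2.imwrite(f"pics/{n}0.png",c["img"]); print(n,c["xyz"],c["attitude"],c["fx"])
    p=cloud(c); print(p[200,320],np.nanmedian(p[...,2])); np.save(n+".npy",p)
print(r.observe())
E
```

```text
pics
scene [ 1.51365849 -0.09956129  0.7476585 ] [-2.22281719  0.01807812  1.43815448] 412.8759456035061
[0.54332825 0.00276214 0.01436965] 0.0005585172435952357
top [ 0.4762972  -0.00396798  1.70393392] [-3.06729683  0.00370479 -1.56652688] 499.67153821813594
[0.60062402 0.0011133  0.00379389] -0.002990564860819167
{'time_s': 0.1, 'qpos': array([-1.30709251,  0.47773122,  0.02235557,  1.55634346, -0.01150766,
        1.1092971 , -0.08307396]), 'qd': array([-2.26282088e-03, -1.91854430e-03,  8.91650505e-04, -2.71424284e-03,
        1.07864556e-05, -1.15382935e-03,  6.93363173e-04]), 'joint_efforts': array([ 4.18531694e-03, -5.97760391e+01,  1.61370814e+00, -2.81953222e+01,
        1.28370340e-02,  5.16334185e-03, -1.54396645e-05]), 'ee_pos': array([0.24504807, 0.62837986, 0.2304178 ]), 'orientation': array([-3.13994616e+00,  1.19401603e-04,  2.76982019e+00]), 'contact_force': array([0.15406804, 0.55005788, 0.09054402]), 'wrist_torque': array([-0.00181487, -0.04766581,  0.02617659]), 'grasp_force': 0.0, 'width': 0.08546080573317776}
```

View pics/top0.png

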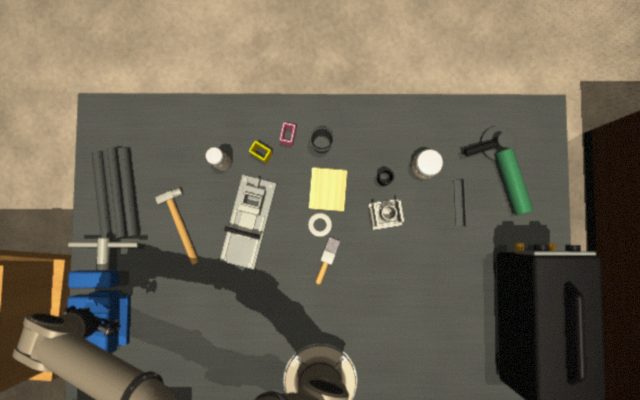

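View pics/scene0.png

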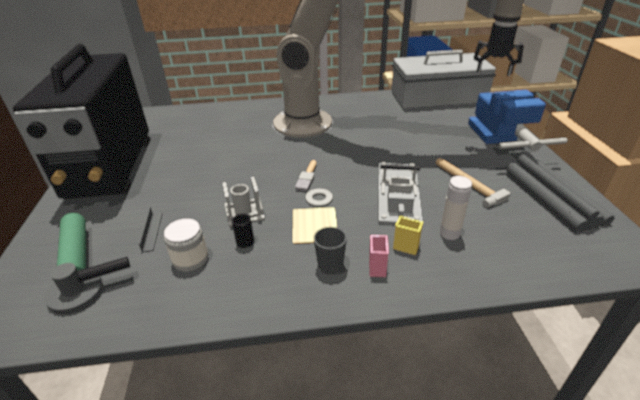

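The top view shows the jig at about (250,222) with its dark bar at (242,232), nearest the robot. The cradle with the round tube is at (386,213) and the board at (328,189). The scene view shows the same things from the far side. Next I'll measure them from the depth clouds.

```bash
cat > m.py <<'E'
from h import *
p=np.load("top.npy"); q=np.load("scene.npy")
img=cv2.imread("pics/top0.png")
def sel(P,x0,x1,y0,y1,z0,z1):
    return (P[...,0]>x0)&(P[...,0]<x1)&(P[...,1]>y0)&(P[...,1]<y1)&(P[...,2]>z0)&(P[...,2]<z1)
def rect(pts): 
    (c,s,a)=cv2.minAreaRect(pts[:,:2].astype(np.float32)*1000); return np.round(c,1),np.round(s,1),round(a,1),len(pts)
print("px ctr",p[222,250],p[213,386],p[189,328],p[232,242])
for n,P in(("top",p),("scene",q)):
    print(n)
    for nm,b in (("jigplate",(.35,.75,.12,.36,.009,.12)),("jigmid",(.35,.75,.12,.36,.055,.095)),("rack",(.4,.7,-.32,-.1,.006,.12)),("racktop",(.4,.7,-.32,-.1,.085,.11)),("roundtop",(.4,.7,-.32,-.1,.06,.12)),("board",(.5,.75,-.1,.06,.004,.012))):
        m=sel(P,*b); k,l,st,ce=cv2.connectedComponentsWithStats(m.astype(np.uint8))
        i=1+np.argsort(-st[1:,4])[:3]
        for j in i: 
            if st[j,4]>25: print(nm,*rect(P[l==j]),"px",ce[j].round(), "z",np.median(P[l==j][:,2]).round(4))
E
python3 m.py
python3 - <<'E'
import cv2
i=cv2.imread("pics/top0.png")[160:280,190:420]; cv2.imwrite("pics/crop0.png",cv2.resize(i,None,fx=3.4,fy=3.4,interpolation=2))
E
```

```text
px ctr [0.52405565 0.23609973 0.02376834] [ 0.55702961 -0.22333622  0.00655304] [ 0.63839136 -0.02606062  0.00409869] [0.48993993 0.2539537  0.07755481]
top
jigplate [526.5 247.4] [125.8 300.3] 75.7 3014 px [248. 222.] z 0.0187
jigplate [715.3 318.4] [20.5 52.8] 49.6 121 px [225. 164.] z 0.0687
jigplate [737.3 199.3] [56.1 24.3] 89.4 75 px [263. 157.] z 0.0636
jigmid [596.6 227.4] [70.9 84.4] 76.5 373 px [251. 199.] z 0.0703
jigmid [488.1 255. ] [120.   15.7] 75.9 181 px [242. 233.] z 0.076
jigmid [737.3 198. ] [53.6 24.3] 89.4 46 px [262. 156.] z 0.0752
rack [ 551.1 -224.5] [ 98.  110.3] 8.6 757 px [386. 213.] z 0.0271
rack [ 674.4 -214.3] [47.1 48.4] 83.0 155 px [385. 177.] z 0.06
rack [ 694.1 -317.7] [15.6  6. ] 29.0 30 px [416. 171.] z 0.0621
racktop [ 560.8 -258.5] [68.9  9.7] 10.3 65 px [400. 211.] z 0.0972
racktop [ 547.6 -179.4] [69.4  9.6] 11.3 62 px [376. 215.] z 0.0967
racktop [ 548.9 -217.9] [49.1 34.1] 53.8 39 px [387. 215.] z 0.0896
roundtop [ 560.9 -258.5] [68.9  9.9] 9.0 90 px [400. 211.] z 0.0946
roundtop [ 554.6 -221.8] [47.9 48.9] 18.2 89 px [389. 213.] z 0.0863
ro
[... 580 characters left out ...]
34 px [400. 167.] z 0.0738
jigmid [739.1 198.2] [47.2 19.5] 87.0 145 px [406. 221.] z 0.0701
rack [ 607.5 -211. ] [183.8  99.6] 9.7 1593 px [243. 211.] z 0.0558
racktop [ 557.7 -222.9] [49.5 49. ] 82.6 90 px [239. 189.] z 0.089
racktop [ 548.  -180.7] [76.7  8.3] 9.5 61 px [254. 185.] z 0.0977
racktop [ 562.3 -259.4] [71.3  7.9] 9.6 57 px [225. 191.] z 0.0978
roundtop [ 557.7 -222.9] [51.2 48.8] 9.7 298 px [240. 193.] z 0.0795
roundtop [ 675.6 -216.5] [49.1 48.5] 89.2 251 px [241. 221.] z 0.0727
roundtop [ 548.9 -180.9] [78.4  8.5] 10.2 96 px [255. 189.] z 0.0936
board [635.9 -24.7] [122.6 148.9] 87.3 1117 px [311. 222.] z 0.0084
board [539.1   3.5] [41.6 78.2] 6.7 91 px [320. 201.] z 0.0102
```

View pics/crop0.png

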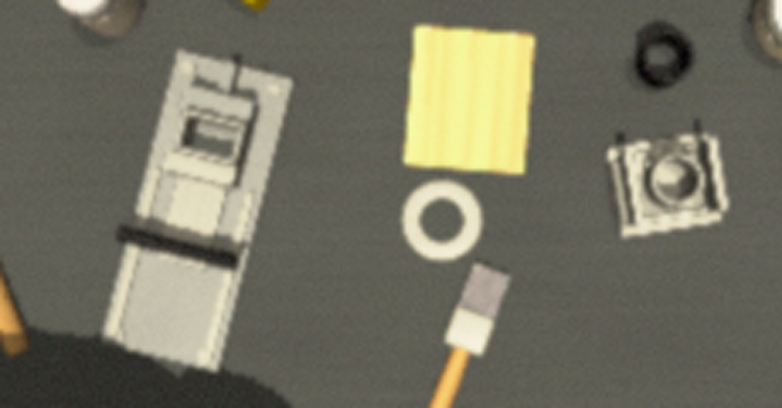

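>>> apply_moves(
  targets=[
    {"xyz":[0.63,-0.96,-0.18],"turn":[0,0,-0.111],"gripper":50},
    {"xyz":[0.63,-0.96,-0.18],"turn":[0,0,-0.111],"gripper":50},
    {"xyz":[0.63,-0.96,-0.18],"turn":[0,0,-0.111],"gripper":50},
    {"xyz":[0.63,-0.96,-0.18],"turn":[0,0,-0.111],"gripper":50},
    {"xyz":[0.63,-0.96,-0.18],"turn":[0,0,-0.111],"gripper":50},
    {"xyz":[0.63,-0.96,-0.18],"turn":[0,0,-0.111],"gripper":50},
    {"xyz":[0.63,-0.96,-0.18],"turn":[0,0,-0.111],"gripper":50},
    {"xyz":[0.63,-0.96,-0.18],"turn":[0,0,-0.111],"gripper":50},
    {"xyz":[0.63,-0.96,-0.18],"turn":[0,0,-0.111],"gripper":50},
    {"xyz":[0.63,-0.96,-0.18],"turn":[0,0,-0.111],"gripper":50},
    {"xyz":[0.63,-0.96,-0.18],"turn":[0,0,-0.111],"gripper":50},
    {"xyz":[0.63,-0.96,-0.18],"turn":[0,0,-0.111],"gripper":50},
    {"xyz":[0.63,-0.96,-0.18],"turn":[0,0,-0.111],"gripper":50},
    {"xyz":[0,0,0],"turn":[0,0,0],"gripper":50},
    {"xyz":[0,0,0],"turn":[0,0,0],"gripper":50},
  ],
)

```text
time_s: 1.35
ee_pos: [0.4917, 0.2519, 0.1606]
orientation: [-3.142, 0.002, 1.322]
contact_force: [-0.9, -0.1, -0.5]
width: 0.0499
grasp_force: 0.0
```

Run:
```python
from h import *
c=cam("wrist"); cv2.imwrite("pics/w1.png",c["img"]); p=cloud(c); np.save("w1.npy",p)
print(c["xyz"],r.observe()["ee_pos"],r.observe()["orientation"])
for nm,z0,z1 in (("mid",.055,.085),("plate",.011,.018)):
    m=((p[...,2]>z0)&(p[...,2]<z1)).astype(np.uint8); k,l,st,ce=cv2.connectedComponentsWithStats(m)
    for j in 1+np.argsort(-st[1:,4])[:4]:
        q=p[l==j]; (cc,s,a)=cv2.minAreaRect(q[:,:2].astype(np.float32)*1000); print(nm,np.round(cc,1),np.round(s,1),round(a,1),st[j],np.median(q[:,2]).round(4))
```

```text
[0.51347007 0.33207388 0.30225974] [0.4908266  0.25394552 0.16073538] [-3.14098110e+00  6.47884195e-04  1.32604369e+00]
mid [599.9 229.3] [70.2 85.2] 76.1 [ 391  156  110   87 4191] 0.0696
mid [760.1 203. ] [60.1 41.4] 58.7 [ 583  142   57   81 2702] 0.0672
mid [491.1 256.4] [120.  16.] 76.0 [ 307  129   20  135 2481] 0.0757
mid [710.7 329.4] [19.7 51.2] 9.8 [ 554    0   63   70 2366] 0.071
plate [530.1 247. ] [119.5 300.2] 76.1 [  208   124   300   110 13429] 0.0141
plate [46.8 80.3] [ 52.  112.6] 66.2 [   0  361   82   36 1758] 0.0125
plate [526.3 201.4] [30.4 75. ] 75.6 [ 327  209   67   25 1044] 0.0141
plate [424.1 424. ] [66.7  3.3] 22.3 [170   0  58  51 391] 0.015
```

View pics/w1.png

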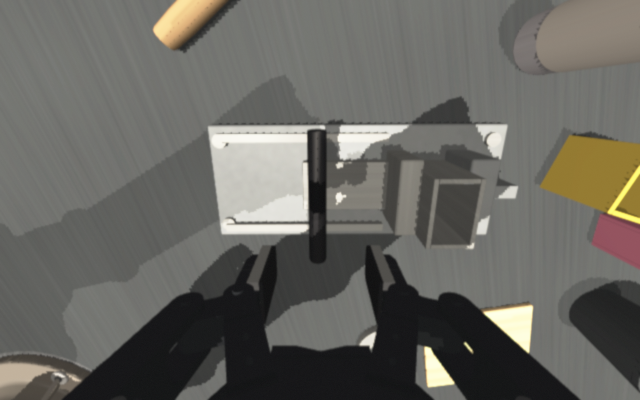

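The wrist view shows the bar at (317,195) between the open fingers, and the square tube in the jig at (455,210). The measurements agree: jig origin (0.559, 0.2396), yaw -13.95°. Next: descend, grip the bar and pull.

>>> apply_moves(
  targets=[
    {"xyz":[0,0.04,-0.74],"gripper":50},
    {"xyz":[0,0.04,-0.74],"gripper":50},
    {"xyz":[0,0,-0.74],"gripper":50},
    {"xyz":[0,0,-0.74],"gripper":50},
    {"xyz":[0,0,-0.74],"gripper":50},
    {"xyz":[0,0,0],"gripper":50},
    {"gripper":5},
    {"gripper":5},
    {"gripper":5},
    {"gripper":5},
    {"gripper":5},
    {"gripper":5},
  ],
)

```text
$.targets[0]: bad value
```

>>> apply_moves(
  targets=[
    {"xyz":[0,0.04,-0.74],"turn":[0,0,0],"gripper":50},
    {"xyz":[0,0.04,-0.74],"turn":[0,0,0],"gripper":50},
    {"xyz":[0,0,-0.74],"turn":[0,0,0],"gripper":50},
    {"xyz":[0,0,-0.74],"turn":[0,0,0],"gripper":50},
    {"xyz":[0,0,-0.74],"turn":[0,0,0],"gripper":50},
    {"xyz":[0,0,0],"turn":[0,0,0],"gripper":50},
    {"xyz":[0,0,0],"turn":[0,0,0],"gripper":5},
    {"xyz":[0,0,0],"turn":[0,0,0],"gripper":5},
    {"xyz":[0,0,0],"turn":[0,0,0],"gripper":5},
    {"xyz":[0,0,0],"turn":[0,0,0],"gripper":5},
    {"xyz":[0,0,0],"turn":[0,0,0],"gripper":5},
  ],
)

```text
time_s: 2.32
ee_pos: [0.4902, 0.2583, 0.0517]
orientation: [-3.14, -0.002, 1.328]
contact_force: [-5.0, 1.2, 5.2]
width: 0.0139
grasp_force: 58.6
```

>>> apply_moves(
  targets=[
    {"xyz":[-0.22,0.055,0],"turn":[0,0,0],"gripper":5},
    {"xyz":[-0.22,0.055,0],"turn":[0,0,0],"gripper":5},
    {"xyz":[-0.22,0.055,0],"turn":[0,0,0],"gripper":5},
    {"xyz":[-0.22,0.055,0],"turn":[0,0,0],"gripper":5},
    {"xyz":[-0.22,0.055,0],"turn":[0,0,0],"gripper":5},
    {"xyz":[-0.22,0.055,0],"turn":[0,0,0],"gripper":5},
    {"xyz":[-0.22,0.055,0],"turn":[0,0,0],"gripper":5},
    {"xyz":[-0.22,0.055,0],"turn":[0,0,0],"gripper":5},
    {"xyz":[-0.22,0.055,0],"turn":[0,0,0],"gripper":5},
    {"xyz":[-0.22,0.055,0],"turn":[0,0,0],"gripper":5},
    {"xyz":[-0.06,0.015,0],"turn":[0,0,0],"gripper":5},
    {"xyz":[0,0,0],"turn":[0,0,0],"gripper":5},
    {"xyz":[0,0,0],"turn":[0,0,0],"gripper":5},
    {"xyz":[0,0,0],"turn":[0,0,0],"gripper":5},
  ],
)

```text
time_s: 3.48
ee_pos: [0.4223, 0.2753, 0.0516]
orientation: [-3.14, -0.002, 1.328]
contact_force: [-4.2, 0.6, 12.7]
width: 0.014
grasp_force: 61.5
```

>>> apply_moves(
  targets=[
    {"xyz":[0,0,0],"turn":[0,0,0],"gripper":50},
    {"xyz":[0,0,0],"turn":[0,0,0],"gripper":50},
    {"xyz":[0,0,0],"turn":[0,0,0],"gripper":50},
    {"xyz":[0,0,1],"turn":[0,0,0],"gripper":50},
    {"xyz":[0,0,1],"turn":[0,0,0],"gripper":50},
    {"xyz":[0,0,1],"turn":[0,0,0],"gripper":50},
    {"xyz":[0.45,-0.116,0],"turn":[0,0,0.1208],"gripper":85},
    {"xyz":[0.45,-0.116,0],"turn":[0,0,0.1208],"gripper":85},
    {"xyz":[0.45,-0.116,0],"turn":[0,0,0.1208],"gripper":85},
    {"xyz":[0.45,-0.116,0],"turn":[0,0,0.1208],"gripper":85},
    {"xyz":[0.45,-0.116,0],"turn":[0,0,0.1208],"gripper":85},
    {"xyz":[0.45,-0.116,0],"turn":[0,0,0.1208],"gripper":85},
    {"xyz":[0.45,-0.116,0],"turn":[0,0,0.1208],"gripper":85},
    {"xyz":[0.45,-0.116,0],"turn":[0,0,0.1208],"gripper":85},
    {"xyz":[0.45,-0.116,0],"turn":[0,0,0.1208],"gripper":85},
    {"xyz":[0.45,-0.116,0],"turn":[0,0,0.1208],"gripper":85},
    {"xyz":[0.45,-0.116,0],"turn":[0,0,0.1208],"gripper":85},
    {"xyz":[0.45,-0.116,0],"turn":[0,0,0.1208],"gripper":85},
    {"xyz":[0.45,-0.116,0],"turn":[0,0,0.1208],"gripper":85},
    {"xyz":[0,0,0],"turn":[0,0,0],"gripper":85},
  ],
)

```text
time_s: 5.15
ee_pos: [0.6011, 0.2265, 0.14]
orientation: [-3.141, 0.002, 2.899]
contact_force: [-0.5, -1.1, -0.1]
width: 0.0852
grasp_force: 0.0
```

```bash
cat > w.py <<'E'
import sys
from h import *
n=sys.argv[1]; c=cam("wrist"); cv2.imwrite(f"pics/{n}.png",c["img"]); p=cloud(c)
o=r.observe(); print(o["time_s"],o["ee_pos"].round(4),o["orientation"].round(3))
for b in sys.argv[2:]:
    x0,x1,y0,y1,z0,z1=map(float,b.split(","))
    m=((p[...,0]>x0)&(p[...,0]<x1)&(p[...,1]>y0)&(p[...,1]<y1)&(p[...,2]>z0)&(p[...,2]<z1)).astype(np.uint8); k,l,st,ce=cv2.connectedComponentsWithStats(m)
    print(b)
    for j in 1+np.argsort(-st[1:,4])[:3]:
        q=p[l==j]; (cc,s,a)=cv2.minAreaRect(q[:,:2].astype(np.float32)*1000); print("  ",np.round(cc,1),np.round(s,1),round(a,1),"px",ce[j].round(),st[j,4],np.median(q[:,2]).round(4))
E
python3 w.py w2 .35,.68,.12,.36,.088,.1 .35,.68,.12,.36,.055,.085 .35,.68,.12,.36,.062,.082
```

```text
5.2 [0.5995 0.2273 0.1398] [-3.141  0.     2.893]
.35,.68,.12,.36,.088,.1
   [596.2 224.5] [60.1 41.1] 76.2 px [315. 215.] 1733 0.0938
.35,.68,.12,.36,.055,.085
   [500.8 253.6] [70.  19.6] 76.0 px [324.  70.] 3254 0.07
   [598.4 223.8] [52.7 29.7] 76.5 px [315. 222.] 1214 0.0717
   [628.3 222.1] [69.5 25.4] 74.9 px [328. 246.] 1136 0.069
.35,.68,.12,.36,.062,.082
   [500.8 253.6] [70.  19.6] 76.0 px [323.  69.] 3212 0.07
   [628.3 222.1] [69.5 25.4] 74.9 px [327. 246.] 1119 0.069
   [598.6 223.8] [52.5 28.8] 75.7 px [315. 222.] 824 0.0728
```

View pics/w2.png

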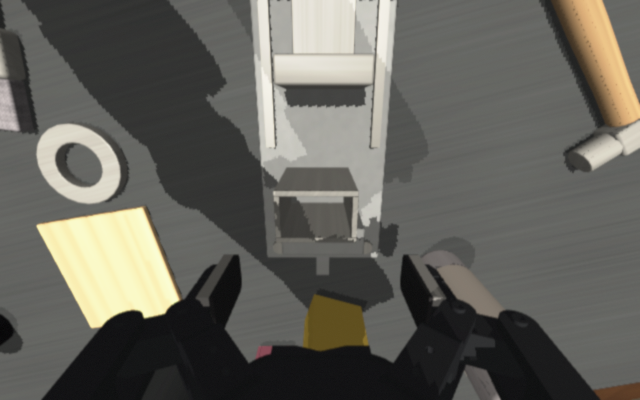

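The jaw is out at its stop: in the wrist image it sits at (323,69), and its face measures at jig x of about -50 mm. The square tube at (315,215) stands free at (0.596, 0.2245). I'll grasp it.

>>> apply_moves(
  targets=[
    {"xyz":[-0.055,-0.046,-0.63],"turn":[0,0,0],"gripper":85},
    {"xyz":[-0.055,-0.046,-0.63],"turn":[0,0,0],"gripper":85},
    {"xyz":[0,0,-0.63],"turn":[0,0,0],"gripper":85},
    {"xyz":[0,0,-0.63],"turn":[0,0,0],"gripper":85},
    {"xyz":[0,0,-0.63],"turn":[0,0,0],"gripper":85},
    {"xyz":[0,0,0],"turn":[0,0,0],"gripper":85},
    {"xyz":[0,0,0],"turn":[0,0,0],"gripper":50},
    {"xyz":[0,0,0],"turn":[0,0,0],"gripper":50},
    {"xyz":[0,0,0],"turn":[0,0,0],"gripper":50},
    {"xyz":[0,0,0],"turn":[0,0,0],"gripper":50},
    {"xyz":[0,0,0],"turn":[0,0,0],"gripper":50},
  ],
)

```text
time_s: 6.12
ee_pos: [0.5956, 0.2261, 0.047]
orientation: [3.141, 0.001, 2.897]
contact_force: [-3.3, -1.1, 7.3]
width: 0.0594
grasp_force: 67.2
```

>>> apply_moves(
  targets=[
    {"xyz":[0,0,0.5],"turn":[0,0,0],"gripper":50},
    {"xyz":[0,0,0.9],"turn":[0,0,0],"gripper":50},
    {"xyz":[0,0,0.9],"turn":[0,0,0],"gripper":50},
    {"xyz":[0,0,0.7],"turn":[0,0,0],"gripper":50},
    {"xyz":[0.06,-0.35,0.3],"turn":[0,0,0],"gripper":50},
    {"xyz":[0.12,-0.7,0],"turn":[0,0,0],"gripper":50},
    {"xyz":[0.12,-0.7,0],"turn":[0,0,0],"gripper":50},
    {"xyz":[0.12,-0.7,0],"turn":[0,0,0],"gripper":50},
    {"xyz":[0.12,-0.7,0],"turn":[0,0,0],"gripper":50},
    {"xyz":[0.12,-0.7,0],"turn":[0,0,0],"gripper":50},
    {"xyz":[0.12,-0.7,0],"turn":[0,0,0],"gripper":50},
    {"xyz":[0.12,-0.7,0],"turn":[0,0,0],"gripper":50},
    {"xyz":[0.12,-0.7,0],"turn":[0,0,0],"gripper":50},
    {"xyz":[0.12,-0.7,0],"turn":[0,0,0],"gripper":50},
    {"xyz":[0.12,-0.7,0],"turn":[0,0,0],"gripper":50},
    {"xyz":[0.12,-0.7,0],"turn":[0,0,0],"gripper":50},
    {"xyz":[0.06,-0.35,0],"turn":[0,0,0],"gripper":50},
    {"xyz":[0,0,0],"turn":[0,0,0],"gripper":50},
    {"xyz":[0,0,0],"turn":[0,0,0],"gripper":50},
  ],
)

```text
time_s: 7.7
ee_pos: [0.638, -0.0266, 0.144]
orientation: [-3.142, -0.001, 2.896]
contact_force: [-0.7, 1.0, -4.1]
width: 0.0594
grasp_force: 66.5
```

>>> apply_moves(
  targets=[
    {"xyz":[0,0,-0.7],"turn":[0,0,0],"gripper":50},
    {"xyz":[0,0,-0.9],"turn":[0,0,0],"gripper":50},
    {"xyz":[0,0,-0.9],"turn":[0,0,0],"gripper":50},
    {"xyz":[0,0,-0.6],"turn":[0,0,0],"gripper":50},
    {"xyz":[0,0,-0.2],"turn":[0,0,0],"gripper":50},
    {"xyz":[0,0,-0.1],"turn":[0,0,0],"gripper":50},
    {"xyz":[0,0,-0.05],"turn":[0,0,0],"gripper":50},
    {"xyz":[0,0,0],"turn":[0,0,0],"gripper":50},
  ],
)

```text
time_s: 8.37
ee_pos: [0.6394, -0.0256, 0.0421]
orientation: [3.141, 0.002, 2.898]
contact_force: [0.0, 0.2, -4.2]
width: 0.0595
grasp_force: 66.3
```

>>> apply_moves(
  targets=[
    {"xyz":[0,0,-0.05],"turn":[0,0,0],"gripper":50},
    {"xyz":[0,0,-0.03],"turn":[0,0,0],"gripper":50},
    {"xyz":[0,0,0],"turn":[0,0,0],"gripper":85},
    {"xyz":[0,0,0],"turn":[0,0,0],"gripper":85},
    {"xyz":[0,0,0],"turn":[0,0,0],"gripper":85},
    {"xyz":[0,0,0.9],"turn":[0,0,0],"gripper":85},
    {"xyz":[0,0,0.9],"turn":[0,0,0],"gripper":85},
    {"xyz":[0,0,1],"turn":[0,0,0],"gripper":85},
    {"xyz":[0,0,0.9],"turn":[0,0,0],"gripper":85},
    {"xyz":[-0.277,-0.655,0],"turn":[0,0,-0.1156],"gripper":85},
    {"xyz":[-0.277,-0.655,0],"turn":[0,0,-0.1156],"gripper":85},
    {"xyz":[-0.277,-0.655,0],"turn":[0,0,-0.1156],"gripper":85},
    {"xyz":[-0.277,-0.655,0],"turn":[0,0,-0.1156],"gripper":85},
    {"xyz":[-0.277,-0.655,0],"turn":[0,0,-0.1156],"gripper":85},
    {"xyz":[-0.277,-0.655,0],"turn":[0,0,-0.1156],"gripper":85},
    {"xyz":[-0.277,-0.655,0],"turn":[0,0,-0.1156],"gripper":85},
    {"xyz":[-0.277,-0.655,0],"turn":[0,0,-0.1156],"gripper":85},
    {"xyz":[-0.277,-0.655,0],"turn":[0,0,-0.1156],"gripper":85},
    {"xyz":[-0.277,-0.655,0],"turn":[0,0,-0.1156],"gripper":85},
  ],
)

```text
time_s: 9.95
ee_pos: [0.5552, -0.2236, 0.1502]
orientation: [3.141, 0.0, 1.736]
contact_force: [0.3, 1.0, -0.2]
width: 0.0848
grasp_force: 0.0
```

```bash
python3 w.py w3 .42,.64,-.32,-.12,.084,.094 .42,.64,-.32,-.12,.095,.105 .42,.64,-.32,-.12,.018,.026 .55,.72,-.12,.07,.08,.095
python3 - <<'E'
from h import *
# table-level check that the tube on the board stands, from the top camera
p=cloud(cam("top")); m=(p[...,0]>.57)&(p[...,0]<.71)&(p[...,1]>-.1)&(p[...,1]<.06)&(p[...,2]>.07)&(p[...,2]<.1)
print(m.sum(),cv2.minAreaRect(p[m][:,:2].astype(np.float32)*1000),np.median(p[m][:,2]))
E
```

```text
10.0 [ 0.5527 -0.2289  0.1505] [-3.141e+00  3.000e-03  1.723e+00]
.42,.64,-.32,-.12,.084,.094
   [ 558.  -221.1] [49.4 49. ] 65.7 px [323. 213.] 1083 0.0887
   [ 562.7 -254. ] [69.1  1.7] 9.6 px [322. 252.] 521 0.0893
   [ 549.1 -175.2] [68.5  0.7] 9.7 px [320. 154.] 201 0.0893
.42,.64,-.32,-.12,.095,.105
   [ 550.1 -178.9] [69.7  8. ] 9.4 px [322. 161.] 1121 0.097
   [ 563.4 -257.6] [69.8  9.1] 9.2 px [322. 261.] 860 0.097
.42,.64,-.32,-.12,.018,.026
   [ 526.8 -232. ] [ 6.1 56.2] 9.4 px [290. 191.] 296 0.021
   [ 589.7 -221.3] [ 6.2 56.1] 9.4 px [354. 186.] 226 0.021
   [ 560.9 -235.1] [39.2 14.2] 11.5 px [322. 205.] 114 0.022
.55,.72,-.12,.07,.08,.095
89 ((638.088134765625, -26.81534194946289), (60.05119705200195, 41.10027313232422), 76.21797943115234) 0.0855702318269167
```

View pics/w3.png

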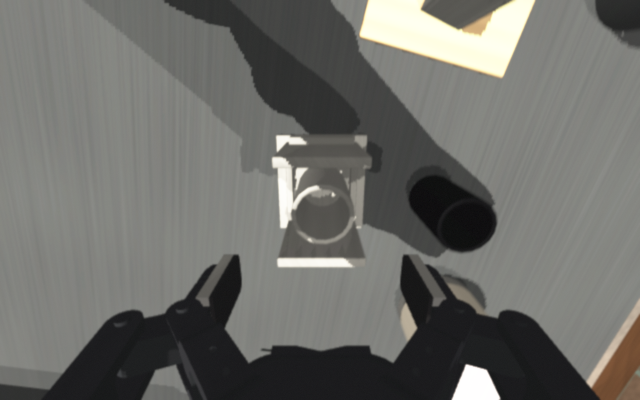

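The wrist view shows the round tube at (323,213) between the cheeks, measured at (0.558, -0.221), with the rack centre at (0.557, -0.2185) and yaw 9.4°. The square tube stands on the board at (0.638, -0.027).

>>> apply_moves(
  targets=[
    {"xyz":[0,0,-0.5],"turn":[0,0,0],"gripper":85},
    {"xyz":[0,0,0],"turn":[0,0,0],"gripper":85},
    {"xyz":[0,0,0],"turn":[0,0,0],"gripper":85},
  ],
)

```text
time_s: 10.3
ee_pos: [0.5553, -0.2217, 0.1344]
orientation: [-3.141, -0.001, 1.743]
contact_force: [-0.1, 0.3, -0.3]
width: 0.0852
grasp_force: 0.0
```

>>> apply_moves(
  targets=[
    {"xyz":[0.09,0.02,-0.6],"turn":[0,0,0],"gripper":85},
    {"xyz":[0,0,-0.6],"turn":[0,0,-0.008],"gripper":85},
    {"xyz":[0,0,-0.65],"turn":[0,0,0],"gripper":85},
    {"xyz":[0,0,-0.6],"turn":[0,0,0],"gripper":85},
    {"xyz":[0,0,-0.6],"turn":[0,0,0],"gripper":85},
    {"xyz":[0,0,0],"turn":[0,0,0],"gripper":85},
    {"xyz":[0,0,0],"turn":[0,0,0],"gripper":40},
    {"xyz":[0,0,0],"turn":[0,0,0],"gripper":40},
    {"xyz":[0,0,0],"turn":[0,0,0],"gripper":40},
    {"xyz":[0,0,0],"turn":[0,0,0],"gripper":40},
    {"xyz":[0,0,0],"turn":[0,0,0],"gripper":40},
  ],
)

```text
time_s: 11.22
ee_pos: [0.559, -0.2224, 0.0451]
orientation: [3.139, 0.001, 1.733]
contact_force: [-1.5, 0.9, 4.5]
width: 0.0492
grasp_force: 61.5
```

>>> apply_moves(
  targets=[
    {"xyz":[0,0,0.5],"turn":[0,0,0],"gripper":40},
    {"xyz":[0,0,0.9],"turn":[0,0,0],"gripper":40},
    {"xyz":[0,0,0.9],"turn":[0,0,0],"gripper":40},
    {"xyz":[0,0,0.9],"turn":[0,0,0],"gripper":40},
    {"xyz":[0,0,0.8],"turn":[0,0,0],"gripper":40},
    {"xyz":[0.045,0.35,0],"turn":[0,0,0.03],"gripper":40},
    {"xyz":[0.045,0.84,0],"turn":[0,0,0.06],"gripper":40},
    {"xyz":[0.045,0.84,0],"turn":[0,0,0.06],"gripper":40},
    {"xyz":[0.045,0.84,0],"turn":[0,0,0.06],"gripper":40},
    {"xyz":[0.045,0.84,0],"turn":[0,0,0.06],"gripper":40},
    {"xyz":[0.045,0.84,0],"turn":[0,0,0.06],"gripper":40},
  ],
)

```text
time_s: 12.13
ee_pos: [0.5657, -0.0836, 0.163]
orientation: [3.142, -0.001, 2.067]
contact_force: [0.1, -0.4, -2.7]
width: 0.0493
grasp_force: 62.8
```

>>> apply_moves(
  targets=[
    {"xyz":[0.045,0.84,0],"turn":[0,0,0.07],"gripper":40},
    {"xyz":[0.045,0.84,0],"turn":[0,0,0.07],"gripper":40},
    {"xyz":[0.045,0.84,0],"turn":[0,0,0.07],"gripper":40},
    {"xyz":[0.045,0.84,0],"turn":[0,0,0.07],"gripper":40},
    {"xyz":[0.045,0.84,0],"turn":[0,0,0.07],"gripper":40},
    {"xyz":[0.045,0.84,0],"turn":[0,0,0.07],"gripper":40},
    {"xyz":[0.045,0.84,0],"turn":[0,0,0.07],"gripper":40},
    {"xyz":[0.045,0.84,0],"turn":[0,0,0.07],"gripper":40},
    {"xyz":[0.045,0.84,0],"turn":[0,0,0.07],"gripper":40},
    {"xyz":[0.045,0.84,0],"turn":[0,0,0.07],"gripper":40},
    {"xyz":[0.045,0.84,0],"turn":[0,0,0.07],"gripper":40},
    {"xyz":[0.045,0.84,0],"turn":[0,0,0.06],"gripper":40},
    {"xyz":[0.045,0.56,0],"turn":[0,0,0],"gripper":40},
    {"xyz":[0,0,0],"turn":[0,0,0],"gripper":40},
    {"xyz":[0,0,0],"turn":[0,0,0],"gripper":40},
    {"xyz":[0,0,0],"turn":[0,0,0],"gripper":40},
  ],
)

```text
time_s: 13.47
ee_pos: [0.584, 0.2328, 0.1629]
orientation: [-3.14, 0.0, 2.892]
contact_force: [0.1, 0.0, -2.4]
width: 0.0495
grasp_force: 62.8
```

>>> apply_moves(
  targets=[
    {"xyz":[0.02,0.01,-0.7],"turn":[0,0,0],"gripper":40},
    {"xyz":[0,0,-0.9],"turn":[0,0,0],"gripper":40},
    {"xyz":[0,0,-0.9],"turn":[0,0,0],"gripper":40},
    {"xyz":[0,0,-0.7],"turn":[0,0,0],"gripper":40},
    {"xyz":[0,0,-0.3],"turn":[0,0,0],"gripper":40},
    {"xyz":[0,0,-0.13],"turn":[0,0,0],"gripper":40},
    {"xyz":[0,0,-0.05],"turn":[0,0,0],"gripper":40},
    {"xyz":[0,0,-0.05],"turn":[0,0,0],"gripper":40},
    {"xyz":[0,0,0],"turn":[0,0,0],"gripper":40},
  ],
)

```text
time_s: 14.22
ee_pos: [0.5853, 0.2341, 0.0525]
orientation: [3.14, 0.002, 2.893]
contact_force: [-0.2, 1.1, -1.9]
width: 0.0494
grasp_force: 62.8
```

>>> apply_moves(
  targets=[
    {"xyz":[0,0,-0.05],"turn":[0,0,0],"gripper":40},
    {"xyz":[0,0,-0.04],"turn":[0,0,0],"gripper":40},
    {"xyz":[0,0,0],"turn":[0,0,0],"gripper":40},
    {"xyz":[0,0,0],"turn":[0,0,0],"gripper":85},
    {"xyz":[0,0,0],"turn":[0,0,0],"gripper":85},
    {"xyz":[0,0,0],"turn":[0,0,0],"gripper":85},
    {"xyz":[0,0,0],"turn":[0,0,0],"gripper":85},
    {"xyz":[0,0,0.9],"turn":[0,0,0],"gripper":85},
    {"xyz":[0,0,0.9],"turn":[0,0,0],"gripper":85},
    {"xyz":[0,0,1],"turn":[0,0,0],"gripper":85},
    {"xyz":[0,0,0.7],"turn":[0,0,0],"gripper":85},
    {"xyz":[0,0,0],"turn":[0,0,0],"gripper":85},
  ],
)

```text
time_s: 15.22
ee_pos: [0.5873, 0.2351, 0.1588]
orientation: [3.136, 0.006, 2.893]
contact_force: [0.5, 1.3, 0.4]
width: 0.0849
grasp_force: 0.0
```

```bash
python3 w.py w4 .5,.68,.15,.32,.085,.1 .4,.65,.15,.32,.062,.082
```

```text
15.2667 [0.5861 0.2347 0.1564] [3.138 0.004 2.893]
.5,.68,.15,.32,.085,.1
   [584.8 234.5] [48.8 49.4] 77.4 px [318. 209.] 1231 0.0935
.4,.65,.15,.32,.062,.082
   [500.7 253.8] [70.  19.5] 75.7 px [315.  93.] 2501 0.07
   [628.4 221.8] [70.  25.5] 76.2 px [316. 246.] 1779 0.069
   [594.7 232.2] [42.1 23.7] 77.5 px [318. 218.] 505 0.0727
```

>>> apply_moves(
  targets=[
    {"xyz":[0.135,-0.669,0],"turn":[0,0,-0.1205],"gripper":85},
    {"xyz":[0.135,-0.669,0],"turn":[0,0,-0.1205],"gripper":85},
    {"xyz":[0.135,-0.669,0],"turn":[0,0,-0.1205],"gripper":85},
    {"xyz":[0.135,-0.669,0],"turn":[0,0,-0.1205],"gripper":85},
    {"xyz":[0.135,-0.669,0],"turn":[0,0,-0.1205],"gripper":85},
    {"xyz":[0.135,-0.669,0],"turn":[0,0,-0.1205],"gripper":85},
    {"xyz":[0.135,-0.669,0],"turn":[0,0,-0.1205],"gripper":85},
    {"xyz":[0.135,-0.669,0],"turn":[0,0,-0.1205],"gripper":85},
    {"xyz":[0.135,-0.669,0],"turn":[0,0,-0.1205],"gripper":85},
    {"xyz":[0.135,-0.669,0],"turn":[0,0,-0.1205],"gripper":85},
    {"xyz":[0.135,-0.669,0],"turn":[0,0,-0.1205],"gripper":85},
    {"xyz":[0.135,-0.669,0],"turn":[0,0,-0.1205],"gripper":85},
    {"xyz":[0.135,-0.669,0],"turn":[0,0,-0.1205],"gripper":85},
    {"xyz":[0,0,0],"turn":[0,0,0],"gripper":85},
    {"xyz":[0,0,0],"turn":[0,0,0],"gripper":85},
    {"xyz":[0,0,0],"turn":[0,0,0],"gripper":85},
  ],
)

```text
time_s: 16.6
ee_pos: [0.6364, -0.0259, 0.1525]
orientation: [-3.14, 0.0, 1.329]
contact_force: [-0.3, -0.2, -0.1]
width: 0.0852
grasp_force: 0.0
```

```bash
python3 w.py w5 .55,.72,-.12,.07,.081,.095
```

```text
16.65 [ 0.6365 -0.0254  0.1527] [-3.14 -0.    1.33]
.55,.72,-.12,.07,.081,.095
   [641.1 -26.1] [60.9 40.1] 76.1 px [325. 211.] 1372 0.0868
```

>>> apply_moves(
  targets=[
    {"xyz":[0.15,-0.02,-0.7],"turn":[0,0,0],"gripper":85},
    {"xyz":[0,0,-0.8],"turn":[0,0,0],"gripper":85},
    {"xyz":[0,0,-0.8],"turn":[0,0,0],"gripper":85},
    {"xyz":[0,0,-0.8],"turn":[0,0,0],"gripper":85},
    {"xyz":[0,0,-0.6],"turn":[0,0,0],"gripper":85},
    {"xyz":[0,0,0],"turn":[0,0,0],"gripper":85},
    {"xyz":[0,0,0],"turn":[0,0,0],"gripper":30},
    {"xyz":[0,0,0],"turn":[0,0,0],"gripper":30},
    {"xyz":[0,0,0],"turn":[0,0,0],"gripper":30},
    {"xyz":[0,0,0],"turn":[0,0,0],"gripper":30},
    {"xyz":[0,0,0],"turn":[0,0,0],"gripper":30},
    {"xyz":[0,0,0],"turn":[0,0,0],"gripper":30},
  ],
)

```text
time_s: 17.65
ee_pos: [0.6421, -0.0273, 0.0442]
orientation: [3.14, -0.001, 1.327]
contact_force: [-2.8, 2.2, 7.6]
width: 0.0396
grasp_force: 61.7
```

>>> apply_moves(
  targets=[
    {"xyz":[0,0,0.5],"turn":[0,0,0],"gripper":30},
    {"xyz":[0,0,0.9],"turn":[0,0,0],"gripper":30},
    {"xyz":[0,0,0.9],"turn":[0,0,0],"gripper":30},
    {"xyz":[0,0,0.9],"turn":[0,0,0],"gripper":30},
    {"xyz":[0,0,0.8],"turn":[0,0,0],"gripper":30},
    {"xyz":[-0.284,-0.639,0],"turn":[0,0,0.0408],"gripper":30},
    {"xyz":[-0.284,-0.639,0],"turn":[0,0,0.0408],"gripper":30},
    {"xyz":[-0.284,-0.639,0],"turn":[0,0,0.0408],"gripper":30},
    {"xyz":[-0.284,-0.639,0],"turn":[0,0,0.0408],"gripper":30},
    {"xyz":[-0.284,-0.639,0],"turn":[0,0,0.0408],"gripper":30},
    {"xyz":[-0.284,-0.639,0],"turn":[0,0,0.0408],"gripper":30},
    {"xyz":[-0.284,-0.639,0],"turn":[0,0,0.0408],"gripper":30},
    {"xyz":[-0.284,-0.639,0],"turn":[0,0,0.0408],"gripper":30},
    {"xyz":[-0.284,-0.639,0],"turn":[0,0,0.0408],"gripper":30},
    {"xyz":[-0.284,-0.639,0],"turn":[0,0,0.0408],"gripper":30},
    {"xyz":[0,0,0],"turn":[0,0,0],"gripper":30},
    {"xyz":[0,0,0],"turn":[0,0,0],"gripper":30},
    {"xyz":[0,0,0],"turn":[0,0,0],"gripper":30},
    {"xyz":[0,0,0],"turn":[0,0,0],"gripper":30},
  ],
)

```text
time_s: 19.23
ee_pos: [0.5567, -0.218, 0.1625]
orientation: [3.141, -0.001, 1.736]
contact_force: [0.8, 0.8, -4.0]
width: 0.0396
grasp_force: 61.6
```

```bash
python3 w.py w6 .42,.64,-.32,-.12,.17,.25 .42,.64,-.32,-.12,.18,.215
```

```text
19.2833 [ 0.5568 -0.2179  0.1624] [ 3.142e+00 -1.000e-03  1.736e+00]
.42,.64,-.32,-.12,.17,.25
   [ 557.5 -215.7] [128.9  58.5] 9.6 px [321. 328.] 39615 0.2258
   [ 530.8 -212.3] [5.4 2.3] 42.6 px [225. 387.] 105 0.2485
   [ 582.6 -204.3] [2.3 5.6] 67.8 px [416. 386.] 103 0.2484
.42,.64,-.32,-.12,.18,.215
   [ 557.4 -207.4] [76.4 74.4] 52.5 px [320. 284.] 11408 0.2011
   [ 599.3 -222.9] [0.5 0.9] 22.8 px [418. 346.] 6 0.2142
   [ 520.8 -235.9] [1.8 0.4] 81.5 px [224. 346.] 4 0.2143
```

View pics/w6.png

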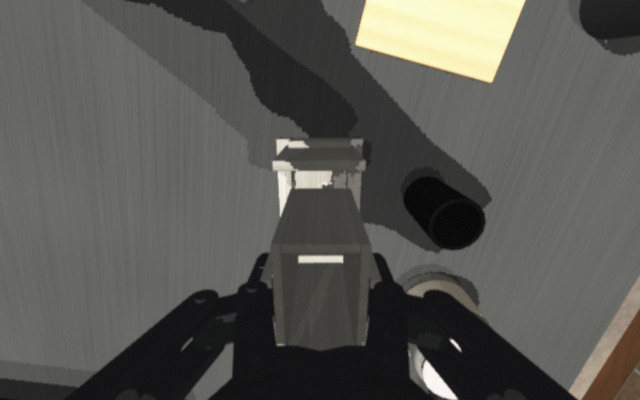

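The wrist view shows the square tube held upright, its top at (320,295), in line with the cradle below at (320,165). I'll lower it.

>>> apply_moves(
  targets=[
    {"xyz":[0,-0.03,-0.7],"turn":[0,0,0],"gripper":30},
    {"xyz":[0,0,-0.6],"turn":[0,0,0],"gripper":30},
    {"xyz":[0,0,-0.6],"turn":[0,0,0],"gripper":30},
    {"xyz":[0,0,-0.6],"turn":[0,0,0],"gripper":30},
    {"xyz":[0,0,-0.6],"turn":[0,0,0],"gripper":30},
    {"xyz":[0,0,-0.4],"turn":[0,0,0],"gripper":30},
    {"xyz":[0,0,-0.2],"turn":[0,0,0],"gripper":30},
    {"xyz":[0,0,-0.08],"turn":[0,0,0],"gripper":30},
    {"xyz":[0,0,0],"turn":[0,0,0],"gripper":30},
    {"xyz":[0,0,0],"turn":[0,0,0],"gripper":30},
  ],
)

```text
time_s: 20.12
ee_pos: [0.557, -0.2204, 0.05]
orientation: [3.14, 0.001, 1.735]
contact_force: [0.1, -0.5, -3.7]
width: 0.0395
grasp_force: 61.6
```

>>> apply_moves(
  targets=[
    {"xyz":[0,0.02,-0.07],"turn":[0,0,0],"gripper":30},
    {"xyz":[0,0,-0.05],"turn":[0,0,0],"gripper":30},
    {"xyz":[0,0,0],"turn":[0,0,0],"gripper":30},
    {"xyz":[0,0,0],"turn":[0,0,0],"gripper":75},
    {"xyz":[0,0,0],"turn":[0,0,0],"gripper":75},
    {"xyz":[0,0,0],"turn":[0,0,0],"gripper":75},
    {"xyz":[0,0,0],"turn":[0,0,0],"gripper":75},
    {"xyz":[0,0,0.8],"turn":[0,0,0],"gripper":75},
    {"xyz":[0,0,1],"turn":[0,0,0],"gripper":75},
    {"xyz":[0,0,1],"turn":[0,0,0],"gripper":75},
    {"xyz":[0,0,1],"turn":[0,0,0],"gripper":75},
    {"xyz":[0,0,0],"turn":[0,0,0],"gripper":10},
    {"xyz":[0,0,0],"turn":[0,0,0],"gripper":10},
  ],
)

```text
time_s: 21.2
ee_pos: [0.5576, -0.22, 0.1616]
orientation: [3.138, 0.001, 1.735]
contact_force: [-0.2, 0.1, -0.6]
width: 0.0525
grasp_force: 0.0
```

```bash
python3 w.py w7 .42,.64,-.32,-.12,.084,.094
```

```text
21.25 [ 0.5565 -0.2195  0.16  ] [3.14  0.    1.735]
.42,.64,-.32,-.12,.084,.094
   [ 558.2 -218.7] [40.1 60.2] 9.4 px [319. 207.] 1215 0.0889
   [ 562.8 -254.2] [69.1  1.9] 9.7 px [318. 249.] 458 0.089
   [ 549.3 -175.1] [68.5  0.6] 9.6 px [318. 155.] 223 0.0889
```

>>> apply_moves(
  targets=[
    {"xyz":[-0.317,0.93,0],"turn":[0,0,0.0646],"gripper":0},
    {"xyz":[-0.317,0.93,0],"turn":[0,0,0.0646],"gripper":0},
    {"xyz":[-0.317,0.93,0],"turn":[0,0,0.0646],"gripper":0},
    {"xyz":[-0.317,0.93,0],"turn":[0,0,0.0646],"gripper":0},
    {"xyz":[-0.317,0.93,0],"turn":[0,0,0.0646],"gripper":0},
    {"xyz":[-0.317,0.93,0],"turn":[0,0,0.0646],"gripper":0},
    {"xyz":[-0.317,0.93,0],"turn":[0,0,0.0646],"gripper":0},
    {"xyz":[-0.317,0.93,0],"turn":[0,0,0.0646],"gripper":0},
    {"xyz":[-0.317,0.93,0],"turn":[0,0,0.0646],"gripper":0},
    {"xyz":[-0.317,0.93,0],"turn":[0,0,0.0646],"gripper":0},
    {"xyz":[-0.317,0.93,0],"turn":[0,0,0.0646],"gripper":0},
    {"xyz":[-0.317,0.93,0],"turn":[0,0,0.0646],"gripper":0},
    {"xyz":[-0.317,0.93,0],"turn":[0,0,0.0646],"gripper":0},
    {"xyz":[-0.317,0.93,0],"turn":[0,0,0.0646],"gripper":0},
    {"xyz":[-0.317,0.93,0],"turn":[0,0,0.0646],"gripper":0},
    {"xyz":[-0.317,0.93,0],"turn":[0,0,0.0646],"gripper":0},
    {"xyz":[-0.317,0.93,0],"turn":[0,0,0.0646],"gripper":0},
    {"xyz":[-0.317,0.93,0],"turn":[0,0,0.0646],"gripper":0},
    {"xyz":[0,0,0],"turn":[0,0,0],"gripper":0},
    {"xyz":[0,0,0],"turn":[0,0,0],"gripper":0},
  ],
)

```text
time_s: 22.92
ee_pos: [0.3836, 0.2835, 0.1583]
orientation: [-3.14, -0.002, 2.901]
contact_force: [0.1, -1.0, -0.0]
width: -0.0
grasp_force: 0.0
```

```bash
python3 w.py w8 .34,.48,.18,.36,.062,.082 .5,.68,.15,.32,.085,.1
```

```text
22.9667 [0.3843 0.282  0.1583] [-3.139e+00 -2.000e-03  2.898e+00]
.34,.48,.18,.36,.062,.082
   [422.5 273.2] [119.2  16.5] 76.1 px [320. 244.] 1985 0.0751
.5,.68,.15,.32,.085,.1
```

>>> apply_moves(
  targets=[
    {"xyz":[0,0,-0.7],"turn":[0,0,0],"gripper":0},
    {"xyz":[0,0,-0.7],"turn":[0,0,0],"gripper":0},
    {"xyz":[0,0,-0.7],"turn":[0,0,0],"gripper":0},
    {"xyz":[0,0,-0.7],"turn":[0,0,0],"gripper":0},
    {"xyz":[0,0,-0.6],"turn":[0,0,0],"gripper":0},
    {"xyz":[0,0,0],"turn":[0,0,0],"gripper":0},
    {"xyz":[0.194,-0.048,0],"turn":[0,0,0],"gripper":0},
    {"xyz":[0.194,-0.048,0],"turn":[0,0,0],"gripper":0},
    {"xyz":[0.194,-0.048,0],"turn":[0,0,0],"gripper":0},
    {"xyz":[0.065,-0.016,0],"turn":[0,0,0],"gripper":0},
    {"xyz":[0.065,-0.016,0],"turn":[0,0,0],"gripper":0},
    {"xyz":[0.065,-0.016,0],"turn":[0,0,0],"gripper":0},
    {"xyz":[0.065,-0.016,0],"turn":[0,0,0],"gripper":0},
    {"xyz":[0,0,0],"turn":[0,0,0],"gripper":0},
  ],
)

```text
time_s: 24.13
ee_pos: [0.4109, 0.2765, 0.058]
orientation: [3.141, 0.001, 2.897]
contact_force: [-2.9, 0.5, 1.6]
width: -0.0004
grasp_force: 1.2
```

>>> apply_moves(
  targets=[
    {"xyz":[0.065,-0.016,0],"turn":[0,0,0],"gripper":0},
    {"xyz":[0.065,-0.016,0],"turn":[0,0,0],"gripper":0},
    {"xyz":[0.065,-0.016,0],"turn":[0,0,0],"gripper":0},
    {"xyz":[0.065,-0.016,0],"turn":[0,0,0],"gripper":0},
    {"xyz":[0,0,0],"turn":[0,0,0],"gripper":0},
    {"xyz":[0,0,0],"turn":[0,0,0],"gripper":0},
  ],
)

```text
time_s: 24.63
ee_pos: [0.4189, 0.2742, 0.0576]
orientation: [3.141, 0.001, 2.897]
contact_force: [0.0, 0.2, 0.3]
width: -0.0002
grasp_force: 0.0
```

```bash
python3 w.py w9 .34,.68,.15,.36,.062,.082
```

```text
24.6833 [0.4187 0.2742 0.0576] [3.141e+00 1.000e-03 2.897e+00]
.34,.68,.15,.36,.062,.082
   [411.7 276.3] [27.2  6. ] 76.7 px [321. 257.] 991 0.0732
   [423.9 220.7] [ 5.5 19.5] 1.6 px [225. 296.] 377 0.0701
   [448.4 318.9] [19.2  5.3] 60.2 px [415. 295.] 348 0.07
```

>>> apply_moves(
  targets=[
    {"xyz":[-0.5,0.12,0],"turn":[0,0,0],"gripper":0},
    {"xyz":[0,0,1],"turn":[0,0,0],"gripper":0},
    {"xyz":[0,0,1],"turn":[0,0,0],"gripper":0},
    {"xyz":[0,0,1],"turn":[0,0,0],"gripper":0},
    {"xyz":[0,0,1],"turn":[0,0,0],"gripper":0},
    {"xyz":[0,0,0],"turn":[0,0,0],"gripper":0},
    {"xyz":[0,0,0],"turn":[0,0,0],"gripper":0},
    {"xyz":[0,0,0],"turn":[0,0,0],"gripper":0},
    {"xyz":[0,0,0],"turn":[0,0,0],"gripper":0},
    {"xyz":[0,0,0],"turn":[0,0,0],"gripper":0},
    {"xyz":[0,0,0],"turn":[0,0,0],"gripper":0},
  ],
)

```text
time_s: 25.6
ee_pos: [0.4027, 0.2776, 0.1765]
orientation: [-3.14, -0.001, 2.897]
contact_force: [0.3, 0.3, -0.2]
width: -0.0001
grasp_force: 0.0
```

```bash
sed 's/cam("wrist")/cam("scene")/' w.py > s.py; python3 s.py s1 .38,.67,.15,.34,.085,.1 .38,.67,.15,.34,.062,.082  .42,.64,-.32,-.12,.084,.094
python3 - <<'E'
import cv2
i=cv2.imread("pics/s1.png")[120:300,180:520]; cv2.imwrite("pics/s1c.png",cv2.resize(i,None,fx=2.3,fy=2.3,interpolation=2))
E
```

```text
25.65 [0.4028 0.2777 0.1767] [-3.140e+00 -1.000e-03  2.897e+00]
.38,.67,.15,.34,.085,.1
   [592.  229.7] [47.8 51.6] 62.8 px [401. 181.] 139 0.0919
.38,.67,.15,.34,.062,.082
   [596.3 228.5] [68.7 94.7] 75.9 px [402. 193.] 277 0.0703
   [482.3 255.3] [117.5  21.9] 77.7 px [399. 165.] 219 0.0741
   [573.8 235. ] [31.  11.7] 74.3 px [402. 181.] 40 0.0758
.42,.64,-.32,-.12,.084,.094
   [ 556.7 -220.4] [44.2 59.4] 9.0 px [240. 189.] 128 0.0886
   [ 575.2 -179.6] [22.9  6.8] 29.4 px [256. 192.] 13 0.0886
   [ 595.6 -254. ] [4.4 6.6] 12.8 px [227. 198.] 9 0.089
```

View pics/s1c.png

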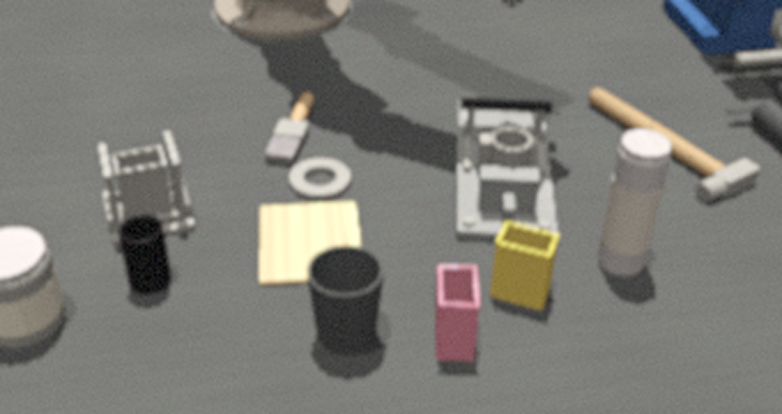

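The crop shows the jaw shut on the round tube at (512,140). It stands at the seat, at about jig (34, -2) mm, and the bar puts the travel at about 19 mm. The square tube stands in the cradle at (142,165). I'll hand the job in.

```bash
python3 -c "
from rig import r
print(r.finish_job())"
```

```text
the job is handed in; nothing more can be done
None
```

I handed the job in at about 26 s: the last camera check shows the jaw closed on the round tube at the seat (travel about 19 mm) and the rectangular tube upright in the cradle; no verdict came back.

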